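Fit the hose barb to the vacuum manifold

TASK

Take the straight hose barb from the grey mat and screw it clockwise into the empty middle port of the clamped vacuum manifold until you feel the rubber washer begin to resist, then give it one eighth of a turn (45 degrees) more, stop and let go. Do it gently: do not overtighten or force it, and leave the other fittings on the mat and the spanner beside it where they are.

Things in the scene. Friction and masses are not known exactly. Their poses are not given: they have to be found in the camera images.
- fitting_mid (a point): Centre of the straight steel hose barb, half-way up (31 mm above its foot). It stands upright on the 3 mm mat, 62 mm tall, about 0.15 kg. From the foot up: male thread 16 mm (22 mm across), hexagon from 16 to 32 mm (36 mm across flats, its middle 7 mm below this point), ribbed hose tail 19 mm across. z up the fitting; flats face along its x axis and every 60 degrees from it.
- port (a point): Centre of the rim of the empty middle port: an upright aluminium boss, 30 mm outside, 23.6 mm bore, 20 mm tall, rim 68 mm above the bench. On the rim lies a black rubber washer (24 mm hole); its top is 2 to 6 mm above the rim, different each time. The hexagon comes down on it; it then resists with 5 N, and 10 N more per mm squeezed, so the turning torque climbs from 0.02 to 0.1 N m, later 0.2.
- manifold: Aluminium vacuum manifold, fixed: bar 46 x 300 mm, top 48 mm above the bench, held by two saddle clamps on a plate 90 x 320 mm. Origin on the bench under the middle port; y along the bar, z up. Ports 85 mm apart: at -y a fitted hose barb like the loose one (top 116 mm high), at +y a fitted hexagon plug, the middle one empty. A gauge 114 mm high stands past the +y end.
- fitting: The same hose barb; origin at the middle of its foot, axes as fitting_mid. Right-hand thread of two starts, 12 mm lead: clockwise from above, each turn carries it 12 mm down. Its two thread ends lie 2.5 mm above the foot on its +x and -x sides.
- plug_mid (a point): Bystander on the mat: hexagon plug 38 mm tall with the same hexagon and stem but a low flat cap and no hose tail; this point is its centre, 19 mm above its foot.
- elbow_mid (a point): Bystander on the mat: elbow with the same hexagon and stem but a hose tail that runs out level 48 mm above the foot, to 38 mm from the axis; this point is on its axis, 30 mm above its foot.
- spanner: Bystander: open-ended steel spanner 200 mm long lying on the bench; origin at its middle.
- port_thread (a point): Middle of the port's female thread, 10 mm below the rim, axes as port. 0.8 mm side play, 0.7 mm end play. Set in unturned, the fitting's foot rests 2.5 to 8.5 mm below the rim, then follows the thread when turned clockwise under a light push. It rests deepest with its x axis just anticlockwise of this x axis (or its opposite), and the thread catches it on turning past that.

How it is judged:
On the way, in this order (a step that is already met when the one before it is completed fails the run):
1. the hose barb is lifted clear of the mat (height (world z) of fitting_mid above 0.075 m), for 0.1 s.
2. it is caught upright in the port's thread (horizontal distance between fitting_mid and port below 0.003 m and angle between fitting's own z axis and vertical below 0.08 rad and z of fitting_mid in the frame of port below 0.0218 m), for 0.2 s.
At the end, for the whole second after the job is handed in: The hose barb stands upright (within 0.08 rad) and at rest in the middle port, within 3 mm of its axis, screwed in and let go, and the squeezed washer holds it against the thread with 9 to 23 N, as an eighth of a turn past first resistance does (all of step 2 and contact force between fitting and manifold between 9 and 23 N and angular speed of fitting below 0.1 rad/s); the robot touches nothing.
It fails at once if the fitting is forced or overtightened in the port (over 60 N) (contact force between fitting and manifold above 60 N).
It fails at once if another fitting on the mat or the spanner beside it is shifted by over 15 mm (distance of any of plug_mid, elbow_mid, spanner from where it was at the start of the episode above 0.015 m).
It also fails if it takes over 64 s, if anything falls off the work surface, if the arm or the gripper's body presses on something with over 40 N, if the wrist force passes 120 N, or if a joint passes its speed limit or range.

ROBOT

A 6-joint arm with a two-finger parallel gripper is mounted at the origin on the work surface. World frame = base frame: x ahead of the robot, y to its left, z up, the work surface at z = 0. Lengths are in m, angles in rad, forces in N, time in s.
With the tool pointing down it reaches from about 0.225 to 0.875 m from the base axis. Payload 3.4 kg.
Tool frame: the origin (TCP) lies midway between the tips of the shut fingers; the grasp point (between the pads) lies behind it (manip.grip_point_offset is the z of the grasp point in the tool frame, in m); z points along the fingers, x is the direction in which the jaws open and shut, and the axes are right-handed (so a half turn about z gives the same grasp; the last joint's range is limited). The gripper opens to 85 mm and grips with 20 to 120 N. Pads are 22 mm wide; open, the fingers measure 114 mm over their backs; the gripper's body (76 mm by 85 mm) begins 54 mm behind the grasp point. The pads swing forward as they close: fully open they stand 13 mm farther back than shut.
Start: joints at [1.024, 0.276, 1.505, -0, 1.361, -0.121], TCP at [0.238, 0.524, 0.231] pointing down, gripper open.
Joint ranges: [-2.89, 2.89], [-0.75, 2.08], [0.22, 2.7], [-1.18, 4.32], [0.11, 2.71], [-2.7, 2.7]. Speed limits (rad/s): [2.57, 2.57, 3.14, 3.14, 3.14, 3.14].

INTERFACE

Orientations are given as a unit quaternion [w, x, y, z].
In Python, from rig import manip, eyes, recognise, regions_of, mark_of gives the robot as it stands.
- The arm moves only by the shell command python3 -m inch 'ROWS' [FORCE]. ROWS is JSON, a list of rows, each a list of 5 numbers: the gripper command: -1 is shut, 1 is fully open, values between are in proportion, then the shift along the tool's x, y, z in mm, then the turn about the tool's z in degrees. A call has 1 to 20 rows; each row shifts and turns the pose as measured when the row begins, along the tool's axes as they then stand; what a row does not reach is not made up. A row lasts 1/12 s, in which the tool goes at most 41.7 mm and 7.16 degrees, less where a joint would pass 70% of its speed; a pose out of reach is approached as far as the arm can. A call with a gripper value outside its range is refused whole. The fingers move at their own pace and stop on an object; FORCE is the grip in N (left out, the last holds). Time passes only in rows, so rows that do not move let the fingers close. It gives the time, the measured TCP pose, the force and the opening at its end, in the units of the state.
- manip.get_state(): the state, without advancing time (a new reading comes with each control period).
- eyes.get_image(name): name is "side" or "top"; returns a dict with "frame" (384x512x3 uint8, red, green, blue), "K" (3x3 intrinsics, pixels), "rvec" (rotation vector, rad) and "tvec" (3), from world to camera coordinates, as OpenCV has them. Camera axes: x right, y down, z forward; pixel columns grow to the right and rows downward; lengths in m; the calibration is good to about 2 mm. A picture is of the moment at which its call begins. There is no depth.
- manip.sign_off(): hands the job in, once; it reports no verdict.
Trained networks look in a picture, given as the dict that the camera call returned (one of the last four; its "shot" number tells which), for a name from the list of things; names that differ only in an ending like _2 or _b are one class to them, and where a whole thing is asked for, a point or a joint stands for the part that bears it (a point fixed in the world has none). Each returns a list of dicts, best first, with "confidence" (0 to 1); they miss things now and then, are a little off and sometimes report something else, mostly with a low value. They report only what shows in the picture. A call takes as long as a camera call.
- recognise(picture, target): "bbox" ([left, top, width, height] in pixels, round what is visible of it).
- regions_of(picture, target): "mask" (384x512 bool, what is visible of it) and "bbox" ([left, top, width, height] in pixels, round what is visible of it).
- mark_of(picture, target): "point" ([row, column] in pixels: a listed point, or the origin of a listed thing).
The state is a dict: "clock": time; "qpos": joint angles; "qd": joint speeds; "effort": joint torques, N m; "position": TCP position; "ee_rot": TCP orientation; "contact_force": force on the tool from outside, world axes, zero at the start; "moment": the same for the moment, N m; "width": finger opening in m.
Only numpy, scipy, OpenCV 4.12 (cv2) and the standard library are available. Lean on these libraries where they do the work, as an engineer would, in place of code of your own. Each camera call takes 0.05 s, during which the arm holds its last target.

## Working session

There is one attempt and no reset: what is moved stays moved. The work goes in short steps, Python scripts to look and compute and a shell command to move; the robot and the scene stay as the last step left them, time stands still between calls to the robot, and variables do not carry over. Pictures are saved under pics/ and viewed, and the job is handed in when it is done.

```bash
ls; mkdir -p pics
cat > h.py <<'E'
import numpy as np,cv2
from rig import manip,eyes,recognise,regions_of,mark_of
E
python3 - <<'E'
from h import *
print(manip.get_state(), manip.grip_point_offset)
for n in("side","top"):
    p=eyes.get_image(n); cv2.imwrite(f"pics/a_{n}.png",p["frame"][:,:,::-1])
    np.savez(f"cam_{n}.npz",K=p["K"],r=p["rvec"],t=p["tvec"])
    R=cv2.Rodrigues(p["rvec"])[0]; print(n,"campos",-R.T@p["tvec"], p["K"].tolist(), R.round(3).tolist())
    for t in("fitting_mid","fitting","port","port_thread","plug_mid","elbow_mid","manifold","spanner"):
        print(t,[(np.round(m["point"],1).tolist(),round(m["confidence"],2)) for m in mark_of(p,t)][:3])
E
```

```text
pics
{'clock': 0.0, 'qpos': array([ 1.02402394e+00,  2.76583839e-01,  1.50611579e+00, -1.21407346e-05,
        1.36072217e+00, -1.20993924e-01]), 'qd': array([-0.00193341, -0.00097681, -0.00012941, -0.00108331, -0.00045749,
        0.00155673]), 'effort': array([-3.18892999e-03, -4.16776729e+01, -2.45801765e+01, -6.38096226e-04,
        1.10601805e-02,  7.60974473e-06]), 'position': array([0.23722055, 0.52320435, 0.230453  ]), 'ee_rot': array([ 4.04395646e-04,  8.40543387e-01,  5.41743462e-01, -8.20330648e-04]), 'contact_force': array([ 0.89802715,  0.39547624, -0.34507431]), 'moment': array([0.02709299, 0.00351533, 0.0059601 ]), 'width': 0.085498565585481} -0.0187
side campos [ 0.18366303 -0.8082331   0.55620504] [[445.0147061908284, 0.0, 254.98956257588057], [0.0, 445.0147061908284, 190.82065702503732], [0.0, 0.0, 1.0]] [[0.873, -0.488, -0.014], [-0.254, -0.43, -0.866], [0.416, 0.76, -0.499]]
fitting_mid [([255.3, 287.9], 0.64)]
fitting [([271.4, 282.9], 0.81)]
port [([342.6, 324.9], 0.74), ([141.8, 207.5], 0.62)]
port_thread [([147.3, 206.1], 0.72), ([141.7, 205.7], 0.42)]
plug_mid [([249.6, 326.3], 0.66)]
elbow_mid [([266.9, 242.9], 0.79)]
manifold [([168.3, 208.6], 0.88)]
spanner [([342.9, 324.8], 0.79)]
top campos [ 0.3987457  -0.11926842  0.81105074] [[347.08686358920914, 0.0, 261.1309207665165], [0.0, 347.08686358920914, 192.0757880438863], [0.0, 0.0, 1.0]] [[0.0, -1.0, -0.019], [-0.984, 0.003, -0.177], [0.177, 0.019, -0.984]]
fitting_mid [([187.9, 329.6], 0.67)]
fitting [([193.4, 321.3], 0.66)]
port [([163.0, 113.2], 0.81)]
port_thread [([163.9, 115.7], 0.95)]
plug_mid [([156.6, 330.1], 0.59)]
elbow_mid [([224.0, 322.0], 0.56)]
manifold [([166.7, 130.3], 0.58)]
spanner [([205.4, 402.2], 0.56)]
```

View pics/a_side.png

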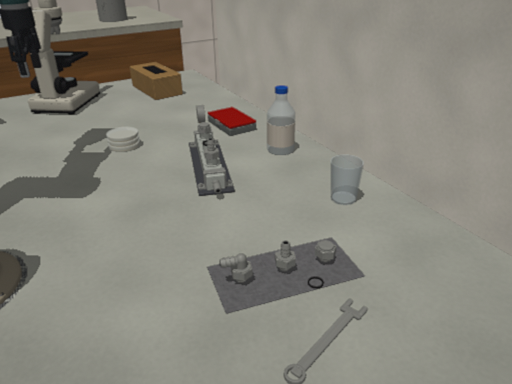

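View pics/a_top.png

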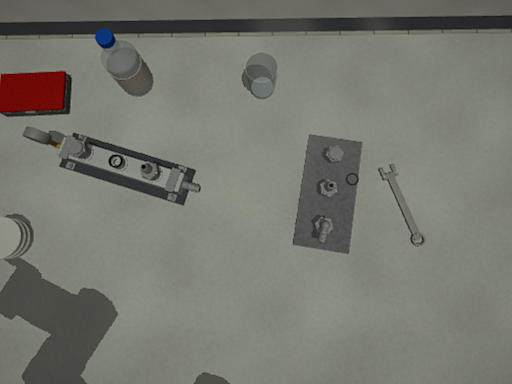

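The top view shows the mat with plug (154,335), barb (187,328) and elbow (228,323), spanner at (400,205). The manifold runs from the gauge (35,133) to its end (200,187), and the empty middle port is at about (117,161) (column, row). I'll enlarge it and triangulate.

```bash
cat >> h.py <<'E'
def cam(n):
    d=np.load(f"cam_{n}.npz"); return d["K"],d["r"],d["t"]
def ray(n,row,col):
    K,r,t=cam(n); R=cv2.Rodrigues(r)[0]; d=R.T@np.linalg.solve(K,[col,row,1]); return -R.T@t.ravel(),d
def atz(n,row,col,z):
    c,d=ray(n,row,col); return c+d*(z-c[2])/d[2]
def tri(a,b):
    P=[]
    for n in("side","top"):
        K,r,t=cam(n);P.append(K@np.c_[cv2.Rodrigues(r)[0],t.ravel()])
    X=cv2.triangulatePoints(P[0],P[1],np.array(a[::-1],float).reshape(2,1),np.array(b[::-1],float).reshape(2,1));return (X[:3]/X[3]).ravel()
def proj(n,X):
    K,r,t=cam(n); return cv2.projectPoints(np.atleast_2d(np.array(X,float)),r,t,K,None)[0].reshape(-1,2)
E
python3 - <<'E'
from h import *
print("mid",tri([255.3,287.9],[187.9,329.6]),"port",tri([141.8,207.5],[163,113.2]))
print("mid z34 side/top",atz("side",255.3,287.9,.034),atz("top",187.9,329.6,.034))
print("foot z3",atz("side",271.4,282.9,.003),atz("top",193.4,321.3,.003))
print("port z68",atz("side",141.8,207.5,.068),atz("top",163,113.2,.068),atz("top",161,117,.07))
for n,(r0,r1,c0,c1) in {"top":(160,220,300,360),"side":(225,295,260,330)}.items():
    im=cv2.imread(f"pics/a_{n}.png")[r0:r1,c0:c1]; cv2.imwrite(f"pics/b_{n}.png",cv2.resize(im,None,fx=8,fy=8,interpolation=cv2.INTER_CUBIC))
im=cv2.imread("pics/a_top.png")[120:215,50:215]; cv2.imwrite("pics/c_top.png",cv2.resize(im,None,fx=4.8,fy=4.8,interpolation=cv2.INTER_CUBIC))
im=cv2.imread("pics/a_side.png")[100:200,180:250]; cv2.imwrite("pics/c_side.png",cv2.resize(im,None,fx=6,fy=6,interpolation=cv2.INTER_CUBIC))
E
```

```text
mid [ 0.54930912 -0.26031076  0.03803402] port [0.60124052 0.22036174 0.07474198]
mid z34 side/top [ 0.55403813 -0.25624627  0.034     ] [ 0.54736991 -0.25988417  0.034     ]
foot z3 [ 0.54139838 -0.25970755  0.003     ] [ 0.54017592 -0.24555243  0.003     ]
port z68 [0.60969383 0.23450296 0.068     ] [0.59904735 0.22456785 0.068     ] [0.60305385 0.21546931 0.07      ]
```

View pics/b_top.png

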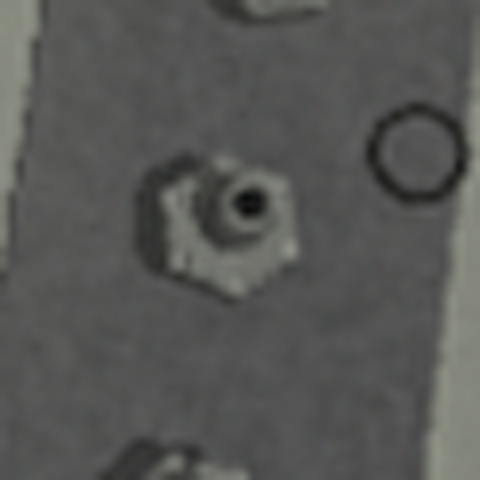

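View pics/b_side.png

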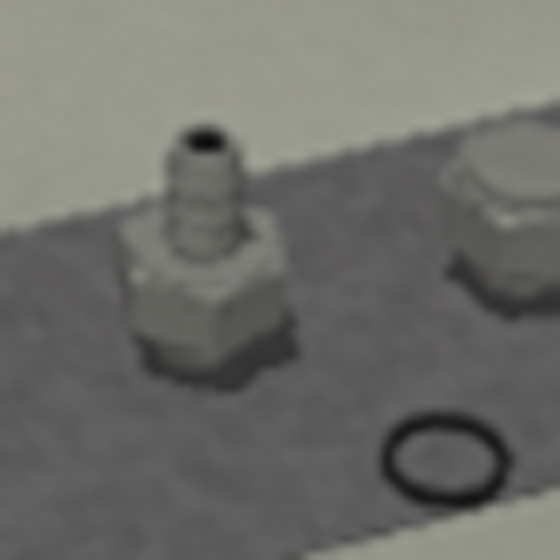

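View pics/c_top.png

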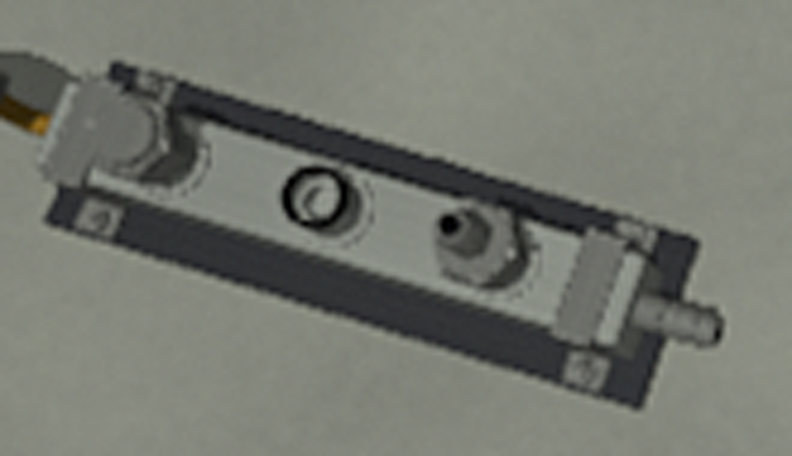

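View pics/c_side.png

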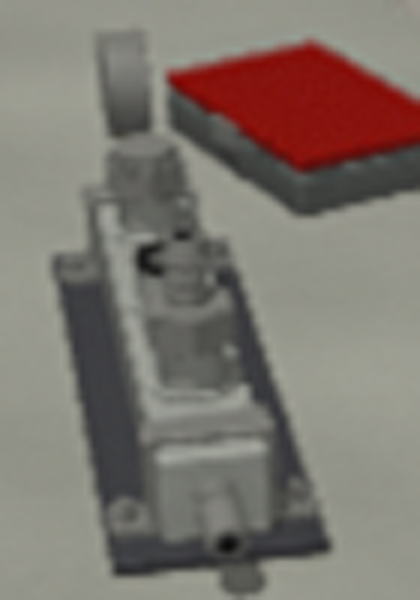

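The crops show the barb's tip hole at top (331.3,185.4) and side (285.6,242.8), its hexagon corners, and the washer ring at top (116.0,160.8). I'll fit poses from these.

Run:
```python
from h import *
from scipy.optimize import least_squares
print("tip tri",tri([242.75,285.6],[185.4,331.25]), atz("side",242.75,285.6,.065),atz("top",185.4,331.25,.065))
hx=np.array([(225,158),(292,185),(295,255),(238,297),(170,262),(165,190)])/8.+[300-.5+.06,160-.5+.06]
H=np.array([atz("top",r,c,.035) for c,r in hx]);print(H.round(4))
R=.036/np.sqrt(3)
def f(p):
    # corners at yaw+30+60k ; order clockwise in image
    best=None
    for k in range(6):
      for s in(1,-1):
        a=p[2]+np.pi/6+s*np.pi/3*(np.arange(6)+k)
        e=(np.c_[p[0]+R*np.cos(a),p[1]+R*np.sin(a)]-H[:,:2]).ravel()
        if best is None or e@e<best@best:best=e
    return best
b=min((least_squares(f,[*H[:,:2].mean(0),y]) for y in np.radians([0,20,40])),key=lambda s:s.cost)
print("hex",b.x[:2],np.degrees(b.x[2])%60,np.sqrt(2*b.cost/6)*1000)
pc=lambda u,v:(v/4.8+120-.4,u/4.8+50-.4)
for z in(.07,.072,.074):print("washer",z,atz("top",*pc(317,196),z))
print("fitted tip",atz("top",*pc(450,224),.116))
pl=np.array([atz("top",*pc(u,v),.008) for u,v in((47,222),(118,62),(698,240),(640,408))]);print("plate",pl.round(4),pl.mean(0))
d=[pl[0]-pl[3],pl[1]-pl[2]];print([ (np.linalg.norm(x),np.degrees(np.arctan2(x[1],x[0]))) for x in d])
```

```text
tip tri [ 0.54692242 -0.257851    0.06675264] [ 0.54842351 -0.25589636  0.065     ] [ 0.54698426 -0.25805583  0.065     ]
[[ 0.5671 -0.256   0.035 ]
 [ 0.5592 -0.2748  0.035 ]
 [ 0.539  -0.2748  0.035 ]
 [ 0.527  -0.2584  0.035 ]
 [ 0.5371 -0.2395  0.035 ]
 [ 0.5579 -0.2387  0.035 ]]
hex [ 0.54787518 -0.25703988] 32.58051307518712 0.7937783279135241
washer 0.07 [0.6043714  0.21861247 0.07      ]
washer 0.072 [0.60381644 0.21770057 0.072     ]
washer 0.074 [0.60326148 0.21678868 0.074     ]
fitted tip [0.57879227 0.13867854 0.116     ]
plate [[0.6088 0.3827 0.008 ]
 [0.6928 0.3547 0.008 ]
 [0.598  0.054  0.008 ]
 [0.5137 0.0796 0.008 ]] [0.60332083 0.21776436 0.008     ]
[(np.float64(0.3175887429042471), np.float64(72.57423552001315)), (np.float64(0.315282206111734), np.float64(72.4871115633271))]
```

```bash
cat >> h.py <<'E'
def to(x,y,z,yaw=None):
    s=manip.get_state(); from scipy.spatial.transform import Rotation as Ro
    w=s["ee_rot"]; R=Ro.from_quat([*w[1:],w[0]]).as_matrix(); p=s["position"]
    cy=np.degrees(np.arctan2(R[1,0],R[0,0]))
    print("t",round(s["clock"],2),"pos",(p*1e3).round(1),"yaw",cy.round(2),"j6",np.degrees(s["qpos"][5]).round(1),"tilt",np.degrees(np.arccos(-R[2,2])).round(2),"F",s["contact_force"].round(2),"M",s["moment"].round(3),"w",round(s["width"]*1e3,1))
    if yaw is not None:
        d=(yaw-cy); a=np.radians(yaw); Rn=np.array([[np.cos(a),np.sin(a),0],[np.sin(a),-np.cos(a),0],[0,0,-1]])
        print("turn",round(-d,2),"then shift mm",((Rn.T@(np.array([x,y,z])-p))*1e3).round(1))
    print("shift now",((R.T@(np.array([x,y,z])-p))*1e3).round(1))
E
python3 -m inch '[[1,0,0,0,-7],[1,0,0,0,-7],[1,0,0,0,-7],[1,0,0,0,-6],[1,-38,13,0,0],[1,-38,13,0,0],[1,-38,13,0,0],[1,-38,13,0,0],[1,-38,13,0,0],[1,-38,13,0,0],[1,-38,13,0,0],[1,-38,13,0,0],[1,-38,13,0,0],[1,-38,13,0,0],[1,-38,13,0,0],[1,-38,13,0,0],[1,-38,13,0,0],[1,-38,13,0,0],[1,-38,13,0,0],[1,-38,13,0,0]]' 40
python3 -c "
from h import *
to(.5475,-.2573,.13,92.6)"
```

```text
clock: 2.57
position: [0.4947, -0.0817, 0.2308]
ee_rot: [0.001, 0.678, 0.735, 0.007]
contact_force: [0.5, 1.8, 0.1]
width: 0.0856
t 2.57 pos [494.7 -81.7 230.8] yaw 94.67 j6 -112.7 tilt 0.81 F [0.45 1.83 0.09] M [ 0.013 -0.044  0.014] w 85.6
turn 2.07 then shift mm [-177.8   44.8  100.8]
shift now [-180.    37.1  100. ]
```

```bash
python3 -m inch '[[1,-35,9,15,1],[1,-35,9,15,1],[1,-35,9,15,0],[1,-35,9,15,0],[1,-20,4,15,0],[1,0,0,10,0],[1,0,0,0,0]]'
python3 -c "
from h import *
to(.5475,-.2573,.10,92.6)"
```

```text
clock: 3.15
position: [0.5514, -0.2578, 0.1433]
ee_rot: [0.007, 0.695, 0.719, 0.008]
contact_force: [-1.2, 1.4, -0.8]
width: 0.0851
t 3.15 pos [ 551.4 -257.8  143.3] yaw 91.99 j6 -124.4 tilt 1.24 F [-1.16  1.37 -0.83] M [-0.014  0.022 -0.006] w 85.1
turn -0.61 then shift mm [ 0.7 -3.8 43.3]
shift now [ 0.6 -4.8 43.2]
```

```bash
python3 -m inch '[[1,0,-4,20,0],[1,0,0,10,-0.5],[1,0,0,0,0],[1,0,0,0,0]]'
python3 - <<'E'
from h import *
to(.5475,-.2573,.10,92.6); print(manip.get_state()["qpos"].round(4))
for n in("side","top"):
    p=eyes.get_image(n); im=p["frame"][:,:,::-1]; cv2.imwrite(f"pics/d_{n}.png",im)
im=cv2.imread("pics/d_top.png")[140:240,260:400]; a=cv2.resize(im,None,fx=5,fy=5,interpolation=cv2.INTER_CUBIC);cv2.imwrite("pics/e_top.png",a)
im=cv2.imread("pics/d_side.png")[180:300,220:360]; a=cv2.resize(im,None,fx=5,fy=5,interpolation=cv2.INTER_CUBIC);cv2.imwrite("pics/e_side.png",a)
E
```

```text
clock: 3.48
position: [0.5479, -0.2547, 0.1138]
ee_rot: [0.007, 0.691, 0.723, 0.009]
contact_force: [-0.1, -0.3, -0.3]
width: 0.0854
t 3.48 pos [ 547.9 -254.7  113.8] yaw 92.62 j6 -125.1 tilt 1.28 F [-0.14 -0.31 -0.31] M [-0.016  0.025  0.011] w 85.4
turn 0.02 then shift mm [-2.6 -0.5 13.8]
shift now [-2.7 -0.8 13.8]
[-0.5593  0.3947  1.6326  0.0167  1.0977 -2.1833]
```

View pics/e_top.png

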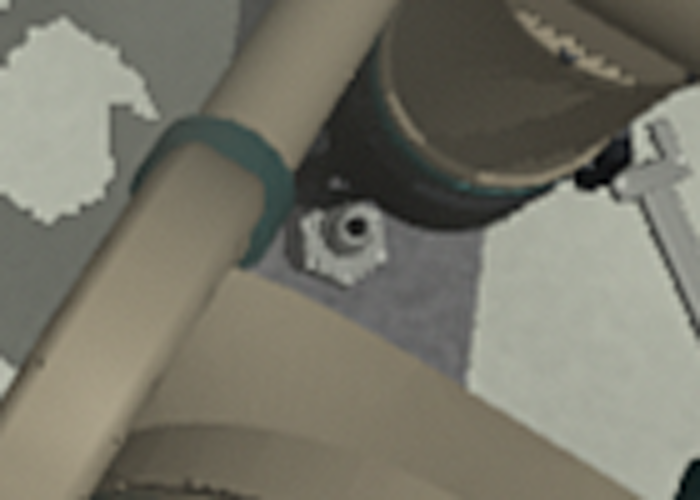

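View pics/e_side.png

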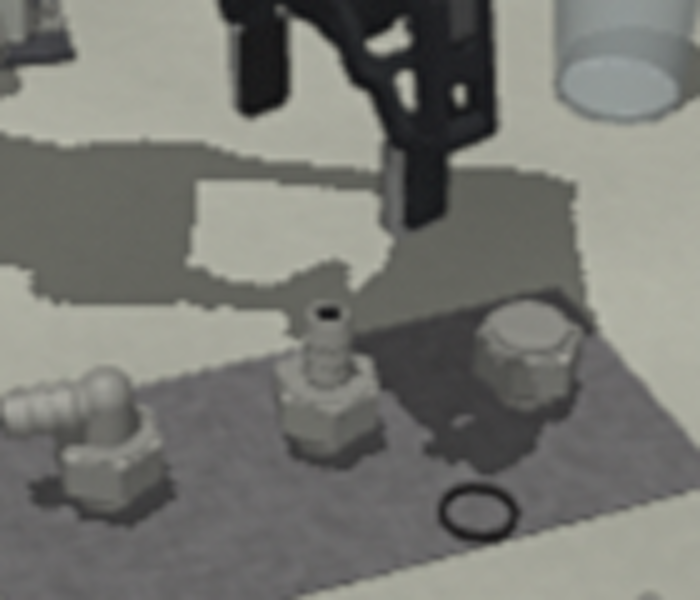

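The side crop shows the open jaws straddling the barb from above, with fingertips at about (262,110) and (425,225). I'll check those against the model, then descend.

Run:
```python
from h import *
s=manip.get_state();p=s["position"]
for off in(0.0,.013): print(proj("side",[p+[0,.0427,off],p+[0,-.0427,off]]))
print("seen far finger tip inner ~",220+262/5,180+112/5," near ",220+405/5,180+228/5)
```

```text
[[273.48672771 208.99286427]
 [299.43918468 232.03040128]]
[[273.53137651 203.01528431]
 [299.71114679 225.73656487]]
seen far finger tip inner ~ 272.4 202.4  near  301.0 225.6
```

```bash
python3 -m inch '[[1,-2,-0.5,20,0],[1,-1,0,20,0],[1,0,0,20,0],[1,0,0,20,0],[1,0,0,6,0],[1,0,0,0,0]]'
python3 -c "
from h import *
to(.5475,-.2573,.012,92.6)"
```

```text
clock: 4.08
position: [0.5579, -0.2586, 0.0361]
ee_rot: [0.017, 0.689, 0.725, 0.011]
contact_force: [-0.1, 0.1, 0.3]
width: 0.0855
t 4.08 pos [ 557.9 -258.6   36.1] yaw 92.88 j6 -125.4 tilt 2.37 F [-0.13  0.08  0.32] M [-0.048  0.048 -0.015] w 85.5
turn 0.28 then shift mm [  1.8 -10.3  24.1]
shift now [  2.1 -11.3  23.6]
```

The finger position agrees with the model within about 1 px. The fast descent made the tool drift in x and tilt, so I'll back up gently and see how the tilt responds to speed.

```bash
for i in 1; do python3 -m inch '[[1,0,0,-5,0],[1,0,0,-5,0],[1,0,0,-5,0],[1,0,0,-5,0]]'; python3 -c "
from h import *
to(.5475,-.2573,.012,92.6)"; python3 -m inch '[[1,0,-10,0,0],[1,0,0,0,0]]'; python3 -c "
from h import *
to(.5475,-.2573,.012,92.6); print(manip.get_state()['qd'].round(3))"; done
```

```text
clock: 4.42
position: [0.5589, -0.2587, 0.0615]
ee_rot: [0.02, 0.688, 0.725, 0.012]
contact_force: [-0.2, -1.2, -0.1]
width: 0.0855
t 4.42 pos [ 558.9 -258.7   61.5] yaw 92.94 j6 -125.4 tilt 2.63 F [-0.17 -1.23 -0.11] M [-0.022  0.018  0.004] w 85.5
turn 0.34 then shift mm [  2.  -11.3  49.5]
shift now [  2.6 -13.5  48.9]
clock: 4.58
position: [0.5501, -0.2603, 0.0648]
ee_rot: [0.023, 0.688, 0.725, 0.012]
contact_force: [-0.7, 0.8, -1.7]
width: 0.0857
t 4.58 pos [ 550.1 -260.3   64.8] yaw 92.97 j6 -126.0 tilt 2.97 F [-0.73  0.81 -1.67] M [ 0.051  0.047 -0.043] w 85.7
turn 0.37 then shift mm [ 3.2 -2.4 52.8]
shift now [ 4.  -5.  52.6]
[ 0.013 -0.01  -0.058  0.02  -0.02   0.009]
```

```bash
cat >> h.py <<'E'
def tz():
    from scipy.spatial.transform import Rotation as Ro
    s=manip.get_state();w=s["ee_rot"];R=Ro.from_quat([*w[1:],w[0]]).as_matrix();p=s["position"]*1e3
    print(round(s["clock"],2),"pos",p.round(1),"zaxis deg",np.degrees(R[:2,2]).round(2),"qd",s["qd"].round(3),"q",s["qpos"].round(4))
E
tz(){ python3 -c "from h import *; tz()"; }
tz; python3 -m inch '[[1,0,0,0,0],[1,0,0,0,0]]' >/dev/null; tz; python3 -m inch '[[1,0,0,-1,0],[1,0,0,-1,0],[1,0,0,-1,0],[1,0,0,-1,0]]' >/dev/null; tz;  python3 -m inch '[[1,0,0,-20,0],[1,0,0,0,0]]' >/dev/null; tz
```

```text
4.58 pos [ 550.1 -260.3   64.8] zaxis deg [ 2.87 -0.75] qd [ 0.013 -0.01  -0.058  0.02  -0.02   0.009] q [-0.5659  0.4343  1.7099  0.0194  0.9482 -2.1999]
4.75 pos [ 549.7 -260.8   66.2] zaxis deg [ 2.97 -0.82] qd [-0.003 -0.01   0.     0.003 -0.007  0.001] q [-0.5668  0.4317  1.7106  0.0195  0.948  -2.2   ]
5.08 pos [ 548.9 -260.5   69.8] zaxis deg [ 2.9  -0.77] qd [-0.001 -0.011 -0.012 -0.001  0.029 -0.   ] q [-0.5673  0.4275  1.707   0.0195  0.9572 -2.1999]
5.25 pos [ 547.7 -260.1   89.4] zaxis deg [ 2.81 -0.71] qd [-0.001  0.061  0.066 -0.    -0.038 -0.001] q [-0.5677  0.4062  1.685   0.0189  1.0024 -2.1994]
```

```bash
tz(){ python3 -c "from h import *; tz()"; }
python3 -m inch '[[1,0,0,-20,0],[1,0,0,-20,0],[1,0,0,-20,0],[1,0,0,-20,0]]' >/dev/null; tz;  python3 -m inch '[[1,0,0,0,0]]' >/dev/null; tz; python3 -m inch '[[1,0,0,5,0],[1,0,0,5,0],[1,0,0,5,0],[1,0,0,5,0]]' >/dev/null; tz;  python3 -m inch '[[1,0,0,0,0]]' >/dev/null; tz
```

```text
5.58 pos [ 540.7 -257.   165.4] zaxis deg [ 2.17 -0.3 ] qd [-0.005 -0.199 -0.331 -0.003  0.552  0.004] q [-0.5698  0.3347  1.5882  0.0174  1.184  -2.198 ]
5.67 pos [ 542.8 -258.3  169. ] zaxis deg [ 2.53 -0.52] qd [ 0.001  0.031  0.047  0.001 -0.037 -0.002] q [-0.5696  0.3317  1.5834  0.0174  1.1845 -2.198 ]
6.0 pos [ 543.4 -258.1  145.5] zaxis deg [ 2.49 -0.49] qd [ 0.001  0.073  0.11   0.001 -0.153 -0.001] q [-0.5689  0.3514  1.616   0.0179  1.1331 -2.1984]
6.08 pos [ 542.1 -257.2  142.7] zaxis deg [ 2.25 -0.34] qd [ 0.001  0.013  0.015 -0.002 -0.005  0.   ] q [-0.5688  0.354   1.6195  0.0179  1.1318 -2.1984]
```

```bash
tz(){ python3 -c "from h import *; tz()"; }
python3 -m inch '[[1,0,0,-25,0],[1,0,0,-25,0],[1,0,0,-25,0],[1,0,0,-25,0],[1,0,0,0,0]]' >/dev/null; tz; python3 -m inch '[[1,0,0,5,0],[1,0,0,5,0],[1,0,0,5,0],[1,0,0,5,0],[1,0,0,0,0],[1,0,0,0,0]]' >/dev/null; tz;  python3 -m inch '[[1,0,0,10,0],[1,0,0,10,0],[1,0,0,10,0],[1,0,0,0,0],[1,0,0,0,0]]' >/dev/null; tz;  python3 -m inch '[[1,0,0,5,0],[1,0,0,0,0],[1,0,0,5,0],[1,0,0,0,0],[1,0,0,5,0],[1,0,0,0,0]]' >/dev/null; tz
```

```text
6.5 pos [ 534.7 -254.4  236.3] zaxis deg [1.27 0.29] qd [-0.     0.038  0.072  0.001 -0.036  0.001] q [-0.5717  0.2894  1.4733  0.0166  1.363  -2.1971]
7.0 pos [ 532.5 -252.6  207.4] zaxis deg [0.73 0.63] qd [-0.     0.018  0.032 -0.001 -0.009 -0.   ] q [-0.5711  0.3077  1.5191  0.0167  1.31   -2.1973]
7.42 pos [ 531.9 -251.6  171.8] zaxis deg [0.52 0.76] qd [-0.002  0.019  0.03   0.001 -0.013  0.   ] q [-0.5702  0.3327  1.5737  0.0171  1.2347 -2.1977]
7.92 pos [ 532.6 -251.7  156.1] zaxis deg [0.61 0.71] qd [ 0.001 -0.015 -0.026  0.001  0.006  0.001] q [-0.5697  0.3448  1.5969  0.0173  1.1976 -2.198 ]
```

```bash
python3 -c "
from h import *
to(.5475,-.2573,.012,92.6);"
python3 -m inch '[[1,-3,7,5,0],[1,-3,8,5,0],[1,0,0,5,0],[1,0,0,5,0],[1,0,0,5,0],[1,0,0,5,0],[1,0,0,0,0],[1,0,0,0,0]]' >/dev/null;python3 -c "
from h import *
tz();to(.5475,-.2573,.012,92.6)"
```

```text
t 7.92 pos [ 532.6 -251.7  156.1] yaw 92.94 j6 -125.9 tilt 0.93 F [0.46 0.03 0.04] M [0.037 0.034 0.029] w 84.9
turn 0.34 then shift mm [ -6.2  14.7 144.1]
shift now [ -8.   13.  144.1]
8.58 pos [ 550.4 -257.3  122.3] zaxis deg [0.6  0.72] qd [-0.001  0.008  0.016 -0.001 -0.003 -0.001] q [-0.5615  0.3986  1.6021  0.0178  1.1387 -2.191 ]
t 8.58 pos [ 550.4 -257.3  122.3] yaw 92.94 j6 -125.5 tilt 0.94 F [-1.05 -0.02 -0.53] M [-0.014  0.017 -0.067] w 85.6
turn 0.34 then shift mm [ 1.000e-01 -2.900e+00  1.103e+02]
shift now [ -1.2  -4.1 110.2]
```

```bash
python3 -m inch '[[1,0,-2,6,0],[1,-0.5,-2,6,0],[1,-0.5,0,6,0],[1,0,0,6,0],[1,0,0,6,0],[1,0,0,6,0],[1,0,0,6,0],[1,0,0,6,0],[1,0,0,6,0],[1,0,0,0,0]]' >/dev/null;python3 -c "
from h import *
tz();to(.5475,-.2573,.012,92.6)"
```

```text
9.42 pos [ 546.  -257.7   62.6] zaxis deg [0.59 0.72] qd [ 0.001 -0.002 -0.006 -0.001  0.003 -0.001] q [-0.566   0.4517  1.6835  0.0191  1.0045 -2.198 ]
t 9.42 pos [ 546.  -257.7   62.6] yaw 92.92 j6 -125.9 tilt 0.93 F [-0.16  0.85 -0.82] M [0.049 0.029 0.024] w 85.6
turn 0.32 then shift mm [ 0.4  1.5 50.6]
shift now [-0.3  1.  50.6]
```

```bash
python3 -m inch '[[1,0,1,6,0],[1,0,0,6,0],[1,0,0,6,0],[1,0,0,6,0],[1,0,0,6,0],[1,0,0,6,0],[1,0,0,5,0],[1,0,0,4,0],[1,0,0,0,0]]' >/dev/null;python3 -c "
from h import *
tz();to(.5475,-.2573,.012,92.6)"
```

```text
10.17 pos [ 548.  -257.1   12.5] zaxis deg [0.6  0.72] qd [ 0.001  0.001 -0.002  0.001  0.001 -0.   ] q [-0.5634  0.5105  1.7317  0.0207  0.8973 -2.1982]
t 10.17 pos [ 548.  -257.1   12.5] yaw 92.93 j6 -125.9 tilt 0.94 F [-0.41  0.34 -0.49] M [-0.023 -0.017 -0.006] w 85.3
turn 0.33 then shift mm [-0.2 -0.5  0.5]
shift now [-0.2 -0.5  0.5]
```

```bash
python3 -m inch '[[-1,0,0,0,0],[-1,0,0,0,0],[-1,0,0,0,0],[-1,0,0,0,0],[-1,0,0,0,0],[-1,0,0,0,0]]' 50;python3 -c "
from h import *
tz();to(.5475,-.2573,.012,92.6)"
```

```text
clock: 10.67
position: [0.5486, -0.2575, 0.0132]
ee_rot: [0.0, 0.689, 0.725, 0.008]
contact_force: [0.5, -0.0, -0.6]
width: 0.0348
10.67 pos [ 548.6 -257.5   13.2] zaxis deg [0.68 0.66] qd [-0.    -0.005 -0.001  0.     0.002 -0.002] q [-0.5634  0.5097  1.7308  0.0207  0.8973 -2.1982]
t 10.67 pos [ 548.6 -257.5   13.2] yaw 92.93 j6 -125.9 tilt 0.95 F [ 0.5  -0.04 -0.65] M [ 0.003  0.001 -0.032] w 34.8
turn 0.33 then shift mm [ 0.2 -1.1  1.2]
shift now [ 0.2 -1.1  1.2]
```

```bash
python3 -m inch '[[-1,0,0,-6,0],[-1,0,0,-6,0],[-1,0,0,-10,0],[-1,0,0,-12,0],[-1,0,0,-12,0],[-1,0,0,-12,0],[-1,0,0,-12,0],[-1,0,0,-12,0],[-1,0,0,-12,0],[-1,0,0,-12,0],[-1,0,0,-12,0],[-1,0,0,-12,0],[-1,0,0,-6,0],[-1,0,0,0,0]]';python3 - <<'E'
from h import *
tz();to(.6035,.2175,.155,172)
p=eyes.get_image("side"); im=p["frame"][150:300,200:350,::-1]; cv2.imwrite("pics/f_side.png",cv2.resize(im,None,fx=4,fy=4,interpolation=cv2.INTER_CUBIC))
E
```

```text
clock: 11.83
position: [0.5464, -0.2591, 0.1667]
ee_rot: [0.003, 0.689, 0.725, 0.009]
contact_force: [1.0, -1.2, -0.7]
width: 0.0353
11.83 pos [ 546.4 -259.1  166.7] zaxis deg [0.97 0.45] qd [ 0.001 -0.014 -0.003  0.001  0.001  0.   ] q [-0.5675  0.3549  1.5525  0.0168  1.2241 -2.1952]
t 11.83 pos [ 546.4 -259.1  166.7] yaw 92.94 j6 -125.8 tilt 1.07 F [ 1.04 -1.25 -0.72] M [-0.035 -0.003  0.01 ] w 35.3
turn -79.06 then shift mm [  9.8 480.   11.7]
shift now [473.   81.2  16.4]
```

View pics/f_side.png

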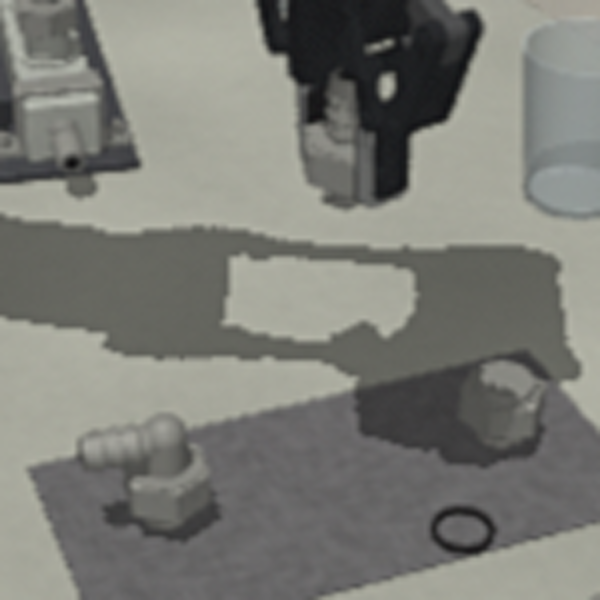

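The barb is held upright and square in the jaws, with the foot visible at about (345,205) in the crop. I'll rotate it to the start yaw, then carry it across.

```bash
python3 -m inch '[[-1,0,0,0,-7],[-1,0,0,0,-7],[-1,0,0,0,-7],[-1,0,0,0,-7],[-1,0,0,0,-7],[-1,0,0,0,-7],[-1,0,0,0,-7],[-1,0,0,0,-5],[-1,0,0,0,0]]';python3 - <<'E'
from h import *
tz();to(.6035,.2175,.155,150)
E
```

```text
clock: 12.63
position: [0.5751, -0.1757, 0.1487]
ee_rot: [0.001, 0.348, 0.935, -0.069]
contact_force: [-0.3, -0.5, -1.6]
width: 0.0348
12.63 pos [ 575.1 -175.7  148.7] zaxis deg [-2.6  -7.43] qd [-0.016  0.007 -0.001 -0.037  0.002 -0.001] q [-0.3286  0.3786  1.5718 -0.1481  1.1961 -2.7037]
t 12.63 pos [ 575.1 -175.7  148.7] yaw 139.4 j6 -154.9 tilt 7.89 F [-0.33 -0.53 -1.57] M [ 0.13  -0.024 -0.012] w 34.8
turn -10.6 then shift mm [172.  354.7  -6.3]
shift now [233.7 312.1 -58.5]
```

I turned too far at this spot: joint 6 reached its limit at -2.70 and the tool was dragged sideways with about 8° of tilt. The tilt direction is fixed in the world, so on the robot's left it becomes radial. There, vertical motions shift it without touching any joint limit. First I'll check what stands over there.

Run:
```python
from h import *
print("discs",atz("top",238,10,.03),atz("side",140,123,.03))
print("microscope base",atz("side",97,64,.0),"box",atz("side",92,155,.0), "gauge",atz("top",133,35,.1))
print("bowl", atz("side",280,8,.03))
to(.4,.4,.25)
```

```text
discs [0.43519566 0.46458532 0.03      ] [0.4312477 0.4587019 0.03     ]
microscope base [0.3542347  1.09050139 0.        ] box [0.69023126 0.95912432 0.        ] gauge [0.65863929 0.38651119 0.1       ]
bowl [ 0.08927132 -0.06081013  0.03      ]
t 12.63 pos [ 575.1 -175.7  148.7] yaw 139.4 j6 -154.9 tilt 7.89 F [-0.33 -0.53 -1.57] M [ 0.13  -0.024 -0.012] w 34.8
shift now [ 501.9  304.2 -167. ]
```

Run:
```python
from h import *
to(.18,.50,.26)
```

```text
t 12.63 pos [ 575.1 -175.7  148.7] yaw 139.4 j6 -154.9 tilt 7.89 F [-0.33 -0.53 -1.57] M [ 0.13  -0.024 -0.012] w 34.8
shift now [ 733.2  234.8 -179.9]
```

```bash
python3 -m inch '[[-1,20,6,-12,1],[-1,30,10,-12,1],[-1,33,10,-12,0],[-1,33,10,-8,0],[-1,33,10,-8,0],[-1,33,10,-8,0],[-1,33,10,-8,0],[-1,33,10,-8,0],[-1,33,10,-8,0],[-1,33,10,-8,0]]'
python3 - <<'E'
from h import *
tz();to(.18,.50,.26)
E
```

```text
clock: 13.47
position: [0.4068, 0.1217, 0.2056]
ee_rot: [-0.003, 0.372, 0.926, -0.07]
contact_force: [0.4, 1.6, -1.6]
width: 0.0347
13.47 pos [406.8 121.7 205.6] zaxis deg [-3.27 -7.37] qd [ 0.9   -0.153  0.027  0.09   0.223  0.865] q [ 0.2239  0.1218  1.7836 -0.1165  1.3226 -2.12  ]
t 13.47 pos [406.8 121.7 205.6] yaw 136.4 j6 -121.5 tilt 8.09 F [ 0.36  1.61 -1.55] M [ 0.094 -0.042  0.001] w 34.7
shift now [422.1 106.6 -89.5]
```

```bash
python3 -m inch '[[-1,33,8,-8,0],[-1,33,8,-8,0],[-1,33,8,-8,0],[-1,33,8,-8,0],[-1,33,8,-8,0],[-1,33,8,-8,0],[-1,33,8,-8,0],[-1,33,8,-8,0],[-1,33,8,-8,0],[-1,33,8,-8,0],[-1,25,8,-4,0],[-1,15,4,0,0],[-1,0,0,0,0]]'
python3 - <<'E'
from h import *
tz();to(.18,.50,.26)
E
```

```text
clock: 14.55
position: [0.1954, 0.4685, 0.2585]
ee_rot: [-0.005, 0.376, 0.924, -0.07]
contact_force: [-0.1, -0.3, -1.5]
width: 0.0353
14.55 pos [195.4 468.5 258.5] zaxis deg [-3.5  -7.22] qd [-0.005  0.001  0.004 -0.043  0.017 -0.012] q [ 1.046   0.2388  1.4981 -0.0103  1.5447 -1.3219]
t 14.55 pos [195.4 468.5 258.5] yaw 135.9 j6 -75.7 tilt 8.05 F [-0.14 -0.33 -1.48] M [ 0.094 -0.071  0.057] w 35.3
shift now [32.9 11.4 -4.5]
```

```bash
python3 -m inch '[[-1,0,0,35,0],[-1,0,0,35,0],[-1,0,0,35,0],[-1,0,0,35,0],[-1,0,0,0,0]]' >/dev/null
python3 - <<'E'
from h import *
tz()
E
python3 -m inch '[[-1,0,0,-5,0],[-1,0,0,-5,0],[-1,0,0,-5,0],[-1,0,0,-5,0],[-1,0,0,0,0],[-1,0,0,0,0]]' >/dev/null
python3 - <<'E'
from h import *
tz()
E
```

```text
14.97 pos [190.8 449.5 116.4] zaxis deg [-3.18 -7.04] qd [-0.018 -0.047 -0.073 -0.01   0.059 -0.007] q [ 1.0377  0.3144  1.7656 -0.0157  1.1961 -1.3232]
15.47 pos [197.2 454.6 145.6] zaxis deg [-2.83 -6.54] qd [-0.001 -0.027 -0.042 -0.001  0.013 -0.001] q [ 1.033   0.2904  1.717  -0.0169  1.2578 -1.3246]
```

```bash
t(){ python3 -c "from h import *; tz()"; }
python3 -m inch '[[-1,-22,-22,0,0],[-1,0,0,0,0],[-1,0,0,0,0]]' >/dev/null; t
python3 -m inch '[[-1,8,8,0,0],[-1,8,8,0,0],[-1,8,8,0,0],[-1,0,0,0,0]]' >/dev/null; t
python3 -m inch '[[-1,0,0,-40,0],[-1,0,0,0,0],[-1,0,0,0,0]]' >/dev/null; t
python3 -m inch '[[-1,0,0,-5,0],[-1,0,0,-5,0],[-1,0,0,0,0]]' >/dev/null; t
```

```text
15.72 pos [198.9 425.4 152.3] zaxis deg [-2.58 -6.17] qd [-0.015 -0.043  0.043 -0.031  0.068 -0.008] q [ 1.001   0.2435  1.766  -0.0213  1.2473 -1.3558]
16.05 pos [198.8 464.1 149.9] zaxis deg [-2.48 -5.91] qd [ 0.007  0.004  0.002 -0.015  0.03  -0.003] q [ 1.0391  0.2929  1.6998 -0.0158  1.2601 -1.3193]
16.3 pos [199.1 469.8 187.7] zaxis deg [-2.68 -6.3 ] qd [ 0.012 -0.024 -0.114  0.     0.009  0.001] q [ 1.0441  0.2741  1.626  -0.0151  1.3603 -1.3192]
16.55 pos [199.7 472.5 198. ] zaxis deg [-2.65 -6.27] qd [ 0.002  0.009  0.013 -0.    -0.005 -0.001] q [ 1.0458  0.2704  1.6044 -0.0151  1.3849 -1.3191]
```

```bash
t(){ python3 -c "from h import *; tz()"; }
python3 -m inch '[[-1,-24,-24,0,0],[-1,0,0,0,0],[-1,8,8,0,0],[-1,8,8,0,0],[-1,8,8,0,0],[-1,0,0,0,0],[-1,-24,-24,0,0],[-1,0,0,0,0],[-1,8,8,0,0],[-1,8,8,0,0],[-1,8,8,0,0],[-1,0,0,0,0]]' >/dev/null; t
python3 -m inch '[[-1,-12,-12,0,0],[-1,-12,-12,0,0],[-1,0,0,0,0],[-1,6,6,0,0],[-1,6,6,0,0],[-1,6,6,0,0],[-1,6,6,0,0],[-1,0,0,0,0]]' >/dev/null; t
```

```text
17.55 pos [199.4 482.5 193.9] zaxis deg [-2.76 -6.37] qd [ 0.006  0.009 -0.005 -0.019  0.029  0.001] q [ 1.0548  0.2879  1.59   -0.0132  1.3844 -1.3134]
18.22 pos [199.2 485.1 193.2] zaxis deg [-2.75 -6.35] qd [ 0.001 -0.002  0.    -0.011  0.021 -0.001] q [ 1.0572  0.2915  1.5863 -0.0128  1.3841 -1.3123]
```

```bash
t(){ python3 -c "from h import *; tz()"; }
python3 -m inch '[[-1,0,0,20,0],[-1,0,0,20,0],[-1,0,0,20,0],[-1,0,0,20,0],[-1,0,0,20,0],[-1,0,0,0,0]]' >/dev/null; t
python3 -m inch '[[-1,0,0,-5,0],[-1,0,0,-5,0],[-1,0,0,-5,0],[-1,0,0,-5,0],[-1,0,0,-5,0],[-1,0,0,-5,0],[-1,0,0,-5,0],[-1,0,0,-5,0],[-1,0,0,0,0]]' >/dev/null; t
```

```text
18.72 pos [195.5 479.9  91.1] zaxis deg [-2.54 -6.05] qd [ 0.005 -0.016 -0.054 -0.     0.036 -0.001] q [ 1.0588  0.3696  1.7487 -0.0143  1.1373 -1.3104]
19.47 pos [199.7 489.4 141.5] zaxis deg [-2.21 -5.47] qd [-0.    -0.004  0.003 -0.001 -0.    -0.002] q [ 1.0608  0.3285  1.6675 -0.0138  1.2479 -1.3109]
```

```bash
t(){ python3 -c "from h import *; tz()"; }
python3 -m inch '[[-1,0,0,18,0],[-1,0,0,18,0],[-1,0,0,18,0],[-1,0,0,18,0],[-1,0,0,0,0]]' >/dev/null; t
python3 -m inch '[[-1,0,0,-3,0],[-1,0,0,-3,0],[-1,0,0,-3,0],[-1,0,0,-3,0],[-1,0,0,-3,0],[-1,0,0,-3,0],[-1,0,0,-3,0],[-1,0,0,-3,0]]' >/dev/null; t
python3 -m inch '[[-1,0,0,-8,0],[-1,0,0,-8,0],[-1,0,0,-8,0],[-1,0,0,-8,0],[-1,0,0,0,0]]' >/dev/null; t
```

```text
19.88 pos [198.1 484.6  70.7] zaxis deg [-1.99 -5.08] qd [ 0.    -0.025 -0.037  0.001  0.036  0.002] q [ 1.059   0.389   1.7762 -0.015   1.0708 -1.3098]
20.55 pos [200.3 489.3 101.3] zaxis deg [-1.81 -4.76] qd [ 0.002 -0.046 -0.064 -0.     0.096  0.   ] q [ 1.0597  0.3596  1.7318 -0.0145  1.1382 -1.3103]
20.97 pos [201.8 493.  138.1] zaxis deg [-1.73 -4.63] qd [-0.001  0.003  0.007 -0.    -0.004  0.001] q [ 1.0606  0.3283  1.6759 -0.0139  1.2228 -1.3108]
```

```bash
t(){ python3 -c "from h import *; tz()"; }
python3 -m inch '[[-1,0,0,18,0],[-1,0,0,18,0],[-1,0,0,18,0],[-1,0,0,18,0],[-1,0,0,0,0],[-1,0,0,-5,0],[-1,0,0,-5,0],[-1,0,0,-5,0],[-1,0,0,-5,0],[-1,0,0,-5,0],[-1,0,0,-5,0],[-1,0,0,-5,0],[-1,0,0,-5,0],[-1,0,0,-5,0],[-1,0,0,-5,0],[-1,0,0,-5,0],[-1,0,0,0,0]]' >/dev/null; t
python3 -m inch '[[-1,0,0,18,0],[-1,0,0,18,0],[-1,0,0,18,0],[-1,0,0,18,0],[-1,0,0,0,0],[-1,0,0,-5,0],[-1,0,0,-5,0],[-1,0,0,-5,0],[-1,0,0,-5,0],[-1,0,0,-5,0],[-1,0,0,-5,0],[-1,0,0,-5,0],[-1,0,0,-5,0],[-1,0,0,-5,0],[-1,0,0,-5,0],[-1,0,0,-5,0],[-1,0,0,0,0]]' >/dev/null; t
```

```text
22.38 pos [204.4 497.5 134.7] zaxis deg [-1.2  -3.68] qd [-0.001  0.003  0.007 -0.    -0.001  0.   ] q [ 1.0606  0.3286  1.6836 -0.0141  1.1958 -1.3107]
23.8 pos [206.4 501.  129.1] zaxis deg [-0.79 -2.95] qd [ 0.001  0.002  0.007  0.002 -0.003  0.   ] q [ 1.0605  0.3316  1.6936 -0.0142  1.1681 -1.3105]
```

```bash
t(){ python3 -c "from h import *; tz()"; }
python3 -m inch '[[-1,0,0,18,0],[-1,0,0,18,0],[-1,0,0,18,0],[-1,0,0,18,0],[-1,0,0,0,0],[-1,0,0,-5,0],[-1,0,0,-5,0],[-1,0,0,-5,0],[-1,0,0,-5,0],[-1,0,0,-5,0],[-1,0,0,-5,0],[-1,0,0,-5,0],[-1,0,0,-5,0],[-1,0,0,-5,0],[-1,0,0,-5,0],[-1,0,0,-5,0],[-1,0,0,0,0]]' >/dev/null; t
python3 -m inch '[[-1,0,0,18,0],[-1,0,0,18,0],[-1,0,0,18,0],[-1,0,0,18,0],[-1,0,0,0,0],[-1,0,0,-5,0],[-1,0,0,-5,0],[-1,0,0,-5,0],[-1,0,0,-5,0],[-1,0,0,-5,0],[-1,0,0,-5,0],[-1,0,0,-5,0],[-1,0,0,-5,0],[-1,0,0,-5,0],[-1,0,0,-5,0],[-1,0,0,-5,0],[-1,0,0,-5,0],[-1,0,0,-5,0],[-1,0,0,0,0]]' >/dev/null; t
python3 -c "
from h import *
to(.6035,.2175,.165,136)"
```

```text
25.22 pos [208.4 504.7 123.7] zaxis deg [-0.38 -2.21] qd [ 0.001  0.003  0.007 -0.002 -0.001 -0.001] q [ 1.0605  0.3349  1.7032 -0.0144  1.1404 -1.3103]
26.8 pos [210.5 508.7 129.3] zaxis deg [ 0.02 -1.49] qd [-0.001  0.005  0.007  0.    -0.004 -0.001] q [ 1.0607  0.3285  1.697  -0.0144  1.1387 -1.3104]
t 26.8 pos [210.5 508.7 129.3] yaw 136.22 j6 -75.1 tilt 1.49 F [ 0.67  0.66 -1.46] M [ 0.013 -0.017  0.001] w 35.0
turn 0.22 then shift mm [-485.    63.5  -35.7]
shift now [-485.8   61.2  -28. ]
```

```bash
python3 -m inch '[[-1,-30,4,-8,0],[-1,-36,5,-8,0],[-1,-36,5,-6,0],[-1,-36,5,-3,0],[-1,-36,5,-2,0],[-1,-36,5,-2,0],[-1,-36,5,0,0],[-1,-36,5,0,0],[-1,-36,5,0,0],[-1,-36,5,0,0],[-1,-36,5,0,0],[-1,-30,4,0,0],[-1,-15,2,0,0],[-1,0,0,0,0]]' >/dev/null; python3 -c "
from h import *
tz();to(.6035,.2175,.135,136)"
```

```text
27.97 pos [581.3 241.  162.6] zaxis deg [-0.14 -1.52] qd [-0.008  0.004  0.01   0.028  0.018  0.008] q [ 0.2969  0.4059  1.4812 -0.0259  1.2648 -2.0781]
t 27.97 pos [581.3 241.  162.6] yaw 136.54 j6 -119.1 tilt 1.53 F [ 0.13  0.4  -1.04] M [ 0.077  0.005 -0.022] w 34.9
turn 0.54 then shift mm [-32.3  -1.5  27.6]
shift now [-31.9  -1.2  28.2]
```

```bash
python3 -m inch '[[-1,-14,0,5,0],[-1,-12,0,10,0],[-1,-4,0,12,0],[-1,0,0,12,0],[-1,0,0,12,0],[-1,0,0,5,0],[-1,0,0,0,0]]' >/dev/null
python3 - <<'E'
from h import *
tz();to(.6035,.2175,.1,136)
for n,(r0,r1,c0,c1) in {"top":(110,210,60,200),"side":(80,180,150,280)}.items():
    p=eyes.get_image(n); im=p["frame"][:,:,::-1]; cv2.imwrite(f"pics/g_{n}.png",im)
    cv2.imwrite(f"pics/gz_{n}.png",cv2.resize(im[r0:r1,c0:c1],None,fx=5,fy=5,interpolation=cv2.INTER_CUBIC))
E
```

```text
28.55 pos [599.3 219.5 100.3] zaxis deg [-0.6  -1.48] qd [ 0.008  0.008  0.018  0.     0.002 -0.002] q [ 0.2551  0.4707  1.5381 -0.0245  1.1494 -2.1223]
t 28.55 pos [599.3 219.5 100.3] yaw 136.8 j6 -121.6 tilt 1.6 F [ 0.08  0.54 -1.23] M [-0.005 -0.034 -0.024] w 35.0
turn 0.8 then shift mm [-4.5  1.5  0.3]
shift now [-4.5  1.4  0.3]
```

View pics/gz_top.png

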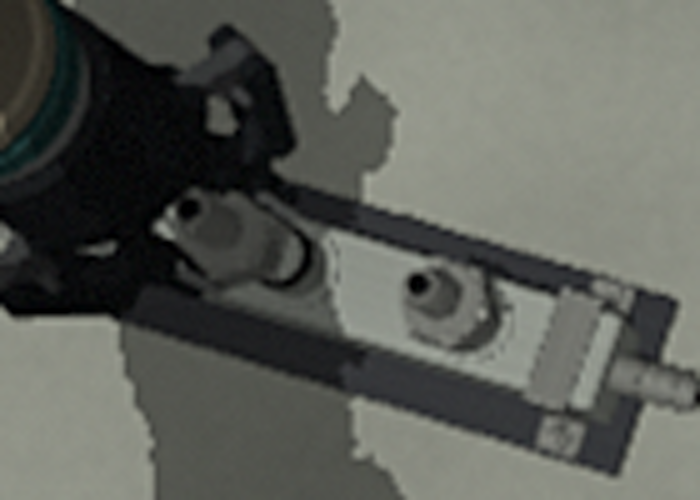

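View pics/gz_side.png

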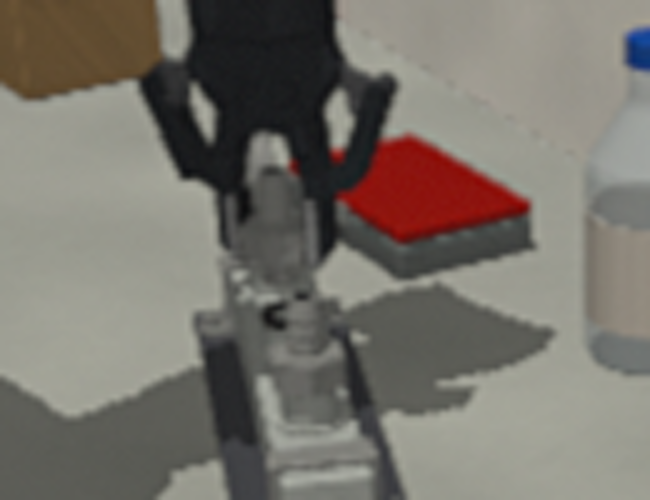

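Run:
```python
from h import *
from scipy.spatial.transform import Rotation as Ro
s=manip.get_state();w=s["ee_rot"];R=Ro.from_quat([*w[1:],w[0]]).as_matrix();p=s["position"]
tip=p-R[:,2]*.0518
o=(np.array([187,207])-2)/5+[60,110]
print("tip pred",tip,proj("top",tip),"seen",o,atz("top",o[1],o[0],tip[2]))
print("fitted tip again",atz("top",(282-2)/5+110,(417-2)/5+60,.116),"bottom foot offset",(R[:2,2]*.0102*1e3))
```

```text
tip pred [0.60041359 0.22108529 0.15341077] [[ 96.12648177 151.18084311]] seen [ 97. 151.] [0.60077651 0.21936537 0.15341077]
fitted tip again [0.57936621 0.1394449  0.116     ] bottom foot offset [-0.08715258 -0.25935943]
```

The held barb's tip shows at top crop (187,207), within 1 px of the prediction. The port lies about 4.7 mm in +x from the foot, so I'll shift and descend slowly to touch.

```bash
python3 -m inch '[[-1,-2,2,4,0],[-1,-1,1.7,4,0],[-1,0,0,4,0],[-1,0,0,2,0],[-1,0,0,0,0]]' >/dev/null; python3 -c "
from h import *
tz();to(.604,.2198,.085,136)"
```

```text
29.07 pos [606.6 221.6  89.1] zaxis deg [-0.16 -1.36] qd [ 0.001 -0.001 -0.002 -0.     0.001 -0.001] q [ 0.2553  0.487   1.54   -0.0248  1.1234 -2.1232]
t 29.07 pos [606.6 221.6  89.1] yaw 136.91 j6 -121.7 tilt 1.37 F [-0.49  0.34 -0.95] M [-0.007 -0.048  0.005] w 35.1
turn 0.91 then shift mm [ 0.6 -3.1  4.1]
shift now [ 0.7 -3.   4.2]
```

```bash
python3 -m inch '[[-1,0.6,-2.6,2,0],[-1,0,0,2,0],[-1,0,0,2,0],[-1,0,0,2,0]]' >/dev/null; python3 -c "
from h import *
tz();to(.604,.2198,.078,136)"
```

```text
29.4 pos [604.5 219.8  81.3] zaxis deg [-0.09 -1.35] qd [-0.001  0.021  0.031  0.    -0.06  -0.   ] q [ 0.2534  0.4901  1.5567 -0.0251  1.1023 -2.1244]
t 29.4 pos [604.5 219.8  81.3] yaw 136.9 j6 -121.7 tilt 1.35 F [ 0.24 -0.15 -1.39] M [0.048 0.006 0.033] w 34.9
turn 0.9 then shift mm [ 0.4 -0.4  3.3]
shift now [ 0.4 -0.3  3.3]
```

```bash
python3 -m inch '[[-1,0.3,-0.3,2,0],[-1,0,0,2,0],[-1,0,0,1,0]]' >/dev/null; python3 -c "
from h import *
tz();to(.604,.2198,.078,136)"; python3 -m inch '[[-1,0,0,1.5,0],[-1,0,0,1.5,0]]' >/dev/null; python3 -c "
from h import *
to(.604,.2198,.078)"
```

```text
29.65 pos [604.5 220.5  76.4] zaxis deg [-0.   -1.23] qd [ 0.     0.009  0.013  0.002 -0.024  0.002] q [ 0.2535  0.494   1.5636 -0.0235  1.0895 -2.1241]
t 29.65 pos [604.5 220.5  76.4] yaw 136.86 j6 -121.7 tilt 1.23 F [ 0.88  0.89 -0.79] M [0.187 0.031 0.008] w 34.9
turn 0.86 then shift mm [-0.1 -0.9 -1.6]
shift now [-0.1 -0.9 -1.6]
t 29.82 pos [604.5 220.6  73.3] yaw 136.87 j6 -121.7 tilt 1.22 F [-0.54  1.11  0.87] M [ 0.209  0.095 -0.004] w 34.9
shift now [-0.3 -1.  -4.7]
```

It's in the bore: the foot is 5 mm below the rim with less than 1.5 N. I'll keep going down lightly until it rests.

```bash
python3 -m inch '[[-1,0,0,1.5,0],[-1,0,0,1,0]]' >/dev/null; python3 -c "
from h import *
to(.604,.2198,.078)"; python3 -m inch '[[-1,0,0,1,0],[-1,0,0,1,0]]' >/dev/null; python3 -c "
from h import *
to(.604,.2198,.078)"
```

```text
t 29.98 pos [604.2 221.   70.5] yaw 136.86 j6 -121.7 tilt 1.18 F [-0.2   0.98 -0.77] M [0.186 0.053 0.03 ] w 34.8
shift now [-0.8 -1.1 -7.5]
t 30.15 pos [604.2 221.1  70.1] yaw 136.87 j6 -121.7 tilt 1.18 F [-2.33  0.02  7.  ] M [ 0.046  0.516 -0.014] w 34.8
shift now [-0.8 -1.2 -7.8]
```

It rests 8.1 mm below the rim with a 7 N reaction, close to the deepest rest. That fits the orientation about 30° anticlockwise of the catch. Now I'll turn clockwise under a light push.

```bash
python3 -m inch '[[-1,0,0,0.4,6],[-1,0,0,0.5,6],[-1,0,0,0.5,6],[-1,0,0,0.5,6]]' >/dev/null; python3 -c "
from h import *
to(.604,.2198,.078)"; python3 -m inch '[[-1,0,0,0.5,6],[-1,0,0,0.5,6],[-1,0,0,0.5,6],[-1,0,0,0.5,6]]' >/dev/null; python3 -c "
from h import *
tz();to(.604,.2198,.078)"
```

```text
t 30.48 pos [604.9 220.1  69.4] yaw 111.92 j6 -96.7 tilt 1.28 F [-0.2  -0.14  2.29] M [ 0.026  0.049 -0.012] w 35.1
shift now [-0.1 -1.  -8.6]
30.82 pos [605.7 219.5  68.6] zaxis deg [ 0.24 -1.32] qd [-1.000e-03  3.000e-03  4.000e-03  2.000e-03 -1.100e-02  1.307e+00] q [ 0.253   0.5008  1.5738 -0.0266  1.0687 -1.2472]
t 30.82 pos [605.7 219.5  68.6] yaw 86.69 j6 -71.5 tilt 1.34 F [-0.58  2.26  1.01] M [0.206 0.125 0.004] w 35.1
shift now [-0.  -1.7 -9.5]
```

```bash
cat >> h.py <<'E'
def lg():
    s=manip.get_state(); from scipy.spatial.transform import Rotation as Ro
    w=s["ee_rot"]; R=Ro.from_quat([*w[1:],w[0]]).as_matrix()
    print(round(s["clock"],2),"z",round(s["position"][2]*1e3,2),"yaw",np.degrees(np.arctan2(R[1,0],R[0,0])).round(1),"j6",np.degrees(s["qpos"][5]).round(1),"F",s["contact_force"].round(1),"M",s["moment"].round(3))
E
l(){ python3 -c "from h import *; lg()"; }
python3 -m inch '[[-1,0,0,0.4,5],[-1,0,0,0.4,5]]' >/dev/null; l
python3 -m inch '[[-1,0,0,0.4,5],[-1,0,0,0.4,5]]' >/dev/null; l
python3 -m inch '[[-1,0,0,0.4,5],[-1,0,0,0.4,5]]' >/dev/null; l
python3 -m inch '[[-1,0,0,0.4,5],[-1,0,0,0.4,5]]' >/dev/null; l
```

```text
30.98 z 68.28 yaw 76.1 j6 -60.9 F [-2.5  1.1  1.1] M [ 0.081  0.247 -0.035]
31.15 z 67.97 yaw 65.6 j6 -50.4 F [-1.   0.1  2.6] M [0.033 0.144 0.054]
31.32 z 67.64 yaw 55.1 j6 -39.9 F [-1.  -0.1  1.6] M [0.044 0.226 0.028]
31.48 z 67.27 yaw 44.6 j6 -29.4 F [-1.   0.6  1.8] M [0.059 0.153 0.014]
```

```bash
l(){ python3 -c "from h import *; lg()"; }
python3 -m inch '[[-1,0,0,0.4,5]]' >/dev/null; l
python3 -m inch '[[-1,0,0,0.4,5]]' >/dev/null; l
python3 -m inch '[[-1,0,0,0.4,5]]' >/dev/null; l
python3 -m inch '[[-1,0,0,0.4,5]]' >/dev/null; l
```

```text
31.57 z 67.11 yaw 39.4 j6 -24.1 F [-0.5 -0.3  2.6] M [0.04  0.249 0.02 ]
31.65 z 67.08 yaw 34.1 j6 -18.8 F [-1.6  0.3  3.6] M [0.064 0.245 0.029]
31.73 z 67.1 yaw 28.9 j6 -13.6 F [-2.1  0.2  3.3] M [0.058 0.288 0.094]
31.82 z 67.13 yaw 23.6 j6 -8.3 F [-1.3  0.   2.1] M [0.059 0.302 0.049]
```

```bash
l(){ python3 -c "from h import *; lg()"; }
python3 -m inch '[[-1,0,0,0.4,5]]' >/dev/null; l
python3 -m inch '[[-1,0,0,0.4,5]]' >/dev/null; l
python3 -m inch '[[-1,0,0,0.4,5]]' >/dev/null; l
python3 -m inch '[[-1,0,0,0.4,5]]' >/dev/null; l
```

```text
31.9 z 67.07 yaw 18.4 j6 -3.1 F [-1.1  1.2  0.4] M [0.144 0.186 0.042]
31.98 z 66.89 yaw 13.1 j6 2.2 F [-1.   0.8  0.3] M [0.297 0.229 0.023]
32.07 z 66.75 yaw 7.9 j6 7.4 F [-1.2  0.9  1.5] M [0.219 0.264 0.081]
32.15 z 66.58 yaw 2.7 j6 12.7 F [-0.9  1.3  1.9] M [0.304 0.299 0.157]
```

There is a clear plateau: z stops at 67.1 from yaw 39° to 19°, where the washer takes up the end play, then squeezing begins. First resistance was at yaw ≈39.4°, so the target is ≈ -6 to -8°, about 10° more.

```bash
l(){ python3 -c "from h import *; lg()"; }
python3 -m inch '[[-1,0,0,0.2,5]]' >/dev/null; l
python3 -m inch '[[-1,0,0,0.2,5]]' >/dev/null; l
python3 -m inch '[[-1,0,0,0,0],[-1,0,0,0,0]]' >/dev/null; l
```

```text
32.23 z 66.47 yaw -2.6 j6 17.9 F [-0.9  1.6 -0.2] M [0.326 0.242 0.182]
32.32 z 66.27 yaw -7.8 j6 23.1 F [-0.7  0.6  0.8] M [0.33  0.22  0.185]
32.48 z 66.24 yaw -7.8 j6 23.1 F [0.9 0.4 0.7] M [ 0.288  0.186 -0.055]
```

```bash
l(){ python3 -c "from h import *; lg()"; }
python3 -m inch '[[0,0,0,0,0],[0.3,0,0,0,0],[0.6,0,0,0,0],[0.8,0,0,0,0],[0.8,0,0,0,0],[0.8,0,0,0,0]]' | tail -1; l
python3 - <<'E'
from h import *
for n,(r0,r1,c0,c1) in {"top":(110,210,60,200),"side":(80,180,150,280)}.items():
    p=eyes.get_image(n); im=p["frame"][:,:,::-1]
    cv2.imwrite(f"pics/hz_{n}.png",cv2.resize(im[r0:r1,c0:c1],None,fx=5,fy=5,interpolation=cv2.INTER_CUBIC))
E
```

```text
width: 0.0768
32.98 z 66.27 yaw -7.5 j6 22.8 F [-0.4  0.   0.3] M [-0.014 -0.044 -0.018]
```

View pics/hz_side.png

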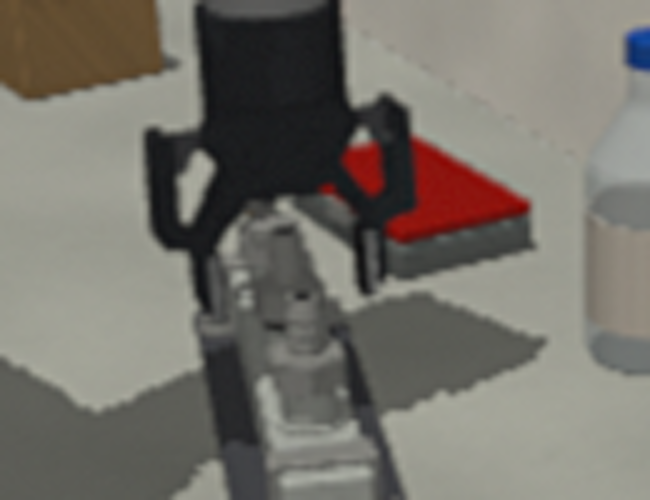

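View pics/hz_top.png

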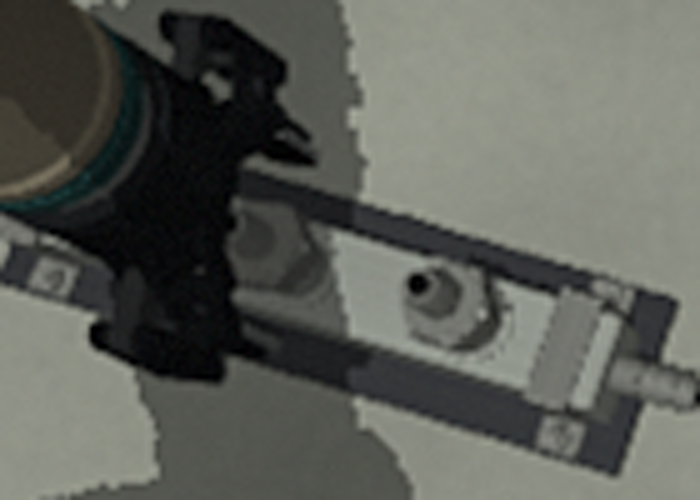

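The jaws are open either side of the barb, which is seated with its hexagon on the washer at about (275,260) in the side crop. I'll rise straight up.

```bash
l(){ python3 -c "from h import *; lg()"; }
python3 -m inch '[[0.8,0,0,-4,0],[0.8,0,0,-8,0],[0.8,0,0,-8,0],[0.8,0,0,-10,0],[0.8,0,0,-10,0],[0.8,0,0,-10,0],[0.8,0,0,-10,0],[0.8,0,0,-10,0],[0.8,0,0,-10,0],[0.8,0,0,-10,0],[0.8,0,0,-10,0],[0.8,0,0,-10,0],[0.8,0,0,-5,0],[0.8,0,0,0,0],[0.8,0,0,0,0]]' | tail -1; l
python3 - <<'E'
from h import *
for n,(r0,r1,c0,c1) in {"top":(110,210,60,200),"side":(80,180,150,280)}.items():
    p=eyes.get_image(n); im=p["frame"][:,:,::-1]; cv2.imwrite(f"pics/i_{n}.png",im)
    cv2.imwrite(f"pics/iz_{n}.png",cv2.resize(im[r0:r1,c0:c1],None,fx=5,fy=5,interpolation=cv2.INTER_CUBIC))
    for t in ("plug_mid","elbow_mid","spanner"): print(n,t,[(np.round(m["point"],1).tolist(),round(m["confidence"],2)) for m in mark_of(p,t)][:2])
E
```

```text
width: 0.0771
34.33 z 197.58 yaw -7.4 j6 22.6 F [ 0.1 -0.  -0.5] M [ 0.02   0.074 -0.006]
top plug_mid [([156.1, 333.5], 0.8)]
top elbow_mid [([224.2, 324.7], 0.79)]
top spanner [([205.8, 404.2], 0.69)]
side plug_mid [([250.7, 325.5], 0.54)]
side elbow_mid [([267.5, 243.0], 0.55), ([133.9, 208.9], 0.37)]
side spanner [([341.9, 324.6], 0.65), ([268.6, 242.5], 0.25)]
```

View pics/iz_side.png

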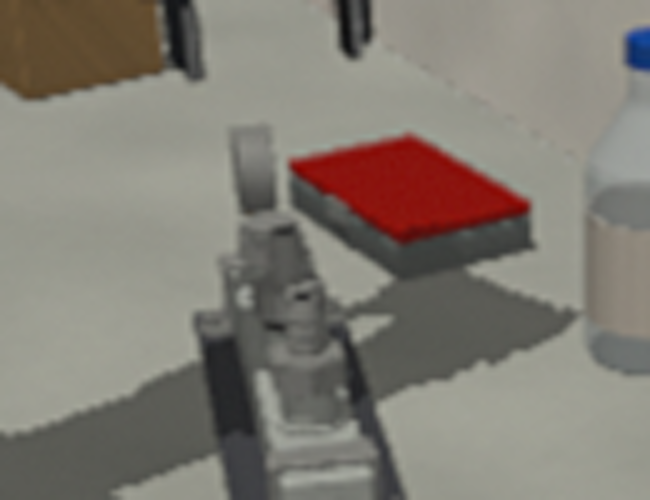

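View pics/i_top.png

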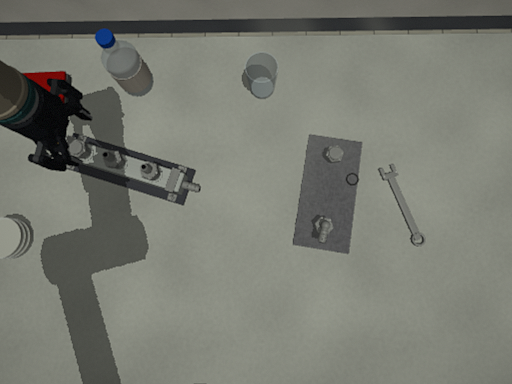

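View pics/iz_top.png

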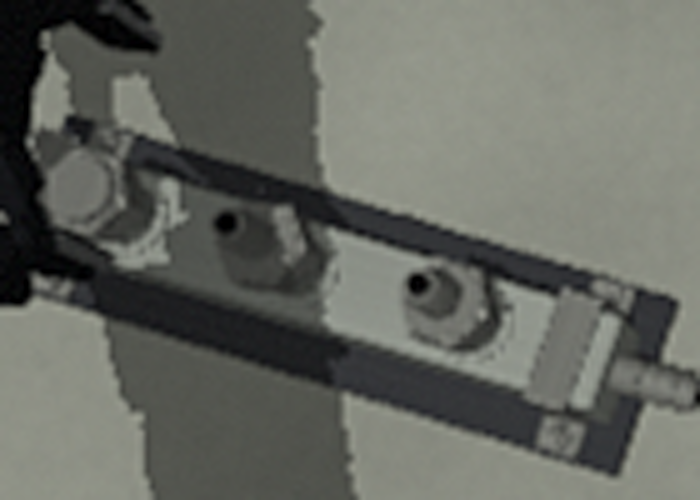

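```bash
python3 - <<'E'
from h import *
a=atz("top",154,104.8,.118);b=atz("top",166,143,.116);print(a,b,np.linalg.norm((a-b)[:2]),np.degrees(np.arctan2(*(a-b)[1::-1])))
E
python3 -c "
from h import *
print(manip.sign_off())"
```

```text
[0.60505373 0.22060167 0.118     ] [0.57936621 0.1394449  0.116     ] 0.08512501973650793 72.43651843307113
the job is handed in; nothing more can be done
None
```

The hose barb is screwed into the middle port and released, and the job is handed in at about 35 s of the 64 s allowed. One thing may count against the run: joint 6 reached -2.7037 rad, just past its stated ±2.7 limit, and I can't tell whether the judge counts that.

- **Screwing in:** I gripped the barb on its hexagon and lowered it into the port. It rested about 8.1 mm below the rim. I then turned it clockwise under a light push, and it followed the 12 mm lead.
- **Tightening:** The washer first resisted at yaw 39°. The barb then stopped descending for about 20° while the 0.7 mm end play was taken up. I stopped about 47° past first resistance (the task asked for 45°), with the washer squeezed about 0.84 mm, which should mean roughly 13 N on the thread. Measured pushes stayed below about 7 N, and turning torque reached about 0.19 N m.
- **Last checks:** The barb's tip is 85.1 mm from the fitted barb's tip along the bar direction (85 mm expected), so it stands centred and upright. The gripper is clear, about 13 cm above where it let go, with no contact force. The plug, elbow and spanner are within a few pixels of their starting readings.
- **What went wrong:** I turned too far while carrying the barb, which drove joint 6 to that limit and tilted the tool by about 8°. I spent about 12 s working the tilt back to about 1.5° before inserting.
- **Disagreement:** While I held the barb over the port, its tip in the top view was about 1.7 mm from where the arm readings put it. That is within the stated camera accuracy, and the barb entered the bore without a search.

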